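# Clear the plaster scrap off the board and set the green cast there

### The arm

A 6-joint arm with a two-finger parallel gripper is mounted at the origin on a cart in front of the work surface, level with it; the furniture and walls round the work are solid. World frame = base frame: x ahead of the robot, y to its left, z up, the work surface at z = 0. Lengths are in m, angles in rad, forces in N, time in s.
With the tool pointing down it reaches from about 0.375 to 0.975 m from the base axis. Payload 3.8 kg.
Tool frame: the origin (TCP) lies midway between the tips of the shut fingers; the grasp point (between the pads) lies bot.grasp_offset behind it (bot.grasp_offset is the distance from the TCP to the grasp point, in m); z points along the fingers, y is the direction in which the jaws open and shut (so a half turn about z gives the same grasp; the last joint's range is limited). The gripper opens to 85 mm and grips with 20 to 120 N. Pads are 22 mm wide; open, the fingers measure 114 mm over their backs; the gripper's body (76 mm by 85 mm) begins 54 mm behind the grasp point. The pads swing forward as they close: fully open they stand 13 mm farther back than shut.
Start: joints at [-1.273, 0.264, 1.604, -0, 1.274, -0.037], TCP at [0.222, -0.638, 0.231] pointing down, gripper open.
Joint ranges: [-2.63, 2.63], [-0.94, 2.18], [0.31, 2.57], [-1.31, 4.45], [0, 2.66], [-2.55, 2.55]. Speed limits (rad/s): [2.57, 2.57, 3.14, 3.14, 3.14, 3.14].

### API

Orientations are given as a rotation vector (axis times angle).
In Python, from workcell import read_state, viewer, job, bot gives the robot as it stands.
- The arm moves only by the shell command python3 -m crank 'ROWS' [FORCE]. ROWS is text: rows parted by semicolons, each of 7 numbers parted by spaces: the shift along the tool's x, y, z in mm, then the turn, a rotation vector about the tool's x, y, z in rad, then the closure in counts, from 0 (fully open) to 255 (shut). A call has 1 to 20 rows; each row is the pose to reach, as a shift and turn from the pose commanded when the call began, along the tool's axes at that moment; what a row does not reach only later rows make up. A row lasts 1/8 s, in which the tool goes at most 62.5 mm and 10.7 degrees, less where a joint would pass 70% of its speed; a pose out of reach is approached as far as the arm can. A call with a gripper value outside its range is refused whole. The fingers move at their own pace and stop on an object; FORCE is the grip in N (left out, the last holds). Time passes only in rows, so rows that repeat a pose let the fingers close. It gives the time, the measured TCP pose, the force and the opening at its end, in the units of the state.
- read_state(): the state, without advancing time (a new reading comes with each control period).
- viewer.read_camera(name): name is "scene" or "top" or "wrist"; returns a dict with "pixels" (400x640x3 uint8, red, green, blue), "vertical_fov" (degrees; the focal length in pixels is half the picture's height over the tangent of half this angle, whatever the lens; pixels are square), "cx", "cy" (the principal point, pixels), "view" (4x4, takes a point from world to camera coordinates); the wrist camera has in their place "tool_from_camera" (4x4, takes a point from camera to tool coordinates, whose origin is the TCP and whose axes are the flange's). Camera axes: x right, y up, looking along -z (the intrinsics and any distortion apply to the point x, -y, -z); pixel columns grow to the right and rows downward; lengths in m; the calibration is good to about 2 mm. A picture is of the moment at which its call begins: read the wrist's pose just before it. There is no depth.
- job.finish_job(): hands the job in, once; it reports no verdict.
The state is a dict: "time": time; "q": joint angles; "joint_vel": joint speeds; "joint_torque": joint torques, N m; "tool_pos": TCP position; "tcp_rot": TCP orientation; "wrist_force": force on the tool from outside, world axes, zero at the start; "torque": the same for the moment, N m; "width": opening from 0.0 (shut) to 1.0 (fully open).
Only numpy, scipy, OpenCV 4.12 (cv2) and the standard library are available. Lean on these libraries where they do the work, as an engineer would, in place of code of your own. Each camera call takes 0.05 s, during which the arm holds its last target.

### The job

The lump of waste plaster is in the way in the middle of the dark plaster board: first put it into the green mixing bowl, which must stay upright. Then set the green dental cast that stands near the bowl gently down in the middle of the board, flat on its base. Leave the cream-coloured cast where it is.

Things in the scene. Friction and masses are not known exactly. Their poses are not given: they have to be found in the camera images.
- board: Dark wooden plaster board with a thin pale crust of plaster painted on its top, a slab 132 (x) x 190 (y) x 17 mm high (the crust looks up to 20 mm high but carries nothing: things rest at 17 mm), lying on the steel bench left of the robot (bench top 4 mm below z = 0); it does not shift. Origin: centre of its underside; z up.
- lump: Lump of set waste plaster, off-white, rounded and irregular, 40 (x) x 61 (y) x 20 mm high, about 50 g, lying near the middle of the board, on the crust of the same colour. Origin: centre of its underside; z up. Grasp it across its 40 mm (x).
- bowl: Green rubber mixing bowl, rigid here, hollow, loose, about 130 g, standing on the steel bench (top 4 mm below z = 0): rim 107 mm across outside and about 98 mm inside, 62 mm high, walls about 5 mm, tapering to a floor about 50 mm across and 6 mm above the underside. Origin: centre of its underside; z up.
- green_cast: Green stone dental cast (horseshoe row of teeth on a solid base), 65 (x) x 72 (y) x 32 mm high with the teeth, about 110 g, on the steel bench (top 4 mm below z = 0), about 15 to 25 cm from the bowl, both of them between the board and the white worktop (a similar green cast far back behind the cup of brushes is not meant). Its base is 20 mm high and is the solid part to grip, across its 64 mm (x); above the base the teeth give no hold. Origin: centre of its underside; z up.
- cream_cast: Cream-coloured plaster dental cast of nearly the same shape, 62 (x) x 68 (y) x 31 mm high, on the white worktop right of the steel bench (top z = 0), in front of a tall grey tub; it is to stay where it is. Origin: centre of its underside; z up.

How it is judged:
On the way, in this order (a step that is already met when the one before it is completed fails the run):
1. the lump lies in the upright bowl, let go (horizontal distance between lump and bowl below 0.04 m and z of lump in the frame of bowl below 0.05 m and angle between bowl's own z axis and vertical below 0.2 rad and contact force between lump and the fingers below 0.05 N and linear speed of lump below 0.02 m/s), for 0.2 s.
2. the green cast stands flat in the middle of the board, let go (horizontal distance between green_cast and board below 0.025 m and z of green_cast in the frame of board between 0.012 and 0.024 m and angle between green_cast's own z axis and vertical below 0.1 rad and contact force between green_cast and the fingers below 0.05 N and linear speed of green_cast below 0.02 m/s), for 0.2 s.
At the end, for the whole second after the job is handed in: Lump in the bowl (within 40 mm of its axis, underside less than 50 mm above the bowl's underside), bowl upright within 11 degrees, green cast flat (6 degrees) on the board within 25 mm of its centre, cream cast within 20 mm of its start; all released and at rest (horizontal distance between lump and bowl below 0.04 m and z of lump in the frame of bowl below 0.05 m and angle between bowl's own z axis and vertical below 0.2 rad and horizontal distance between green_cast and board below 0.025 m and z of green_cast in the frame of board between 0.012 and 0.024 m and angle between green_cast's own z axis and vertical below 0.1 rad and linear speed of each of lump, green_cast, bowl below 0.02 m/s and distance of cream_cast from where it was at the start of the episode below 0.02 m); the robot touches nothing.
It fails at once if the cream cast is moved by more than 20 mm (distance of cream_cast from where it was at the start of the episode above 0.02 m).
It fails at once if the green cast is dropped: it falls freely from about 20 mm or more (contact force between green_cast and anything else below 0.05 N and linear speed of green_cast above 0.6 m/s).
It also fails if it takes over 50 s, if anything falls off the work surface, if the arm or the gripper's body presses on something with over 40 N, if the wrist force passes 120 N, or if a joint passes its speed limit or range.

## Working session

There is one attempt and no reset: what is moved stays moved. The work goes in short steps, Python scripts to look and compute and a shell command to move; the robot and the scene stay as the last step left them, time stands still between calls to the robot, and variables do not carry over. Pictures are saved under pics/ and viewed, and the job is handed in when it is done.

```bash
ls; mkdir -p pics; python3 - <<'E'
from workcell import read_state, viewer, job, bot
import cv2,json
print(bot.grasp_offset); s=read_state(); print(s)
for n in ["scene","top","wrist"]:
    c=viewer.read_camera(n); cv2.imwrite(f"pics/{n}0.png",c["pixels"][:,:,::-1])
    print(n,{k:v for k,v in c.items() if k!="pixels"})
E
```

```text
pics
0.0187
{'time': 0.0, 'q': array([-1.27290385e+00,  2.64754731e-01,  1.60539720e+00,  5.92421555e-06,
        1.27370235e+00, -3.69126082e-02]), 'joint_vel': array([ 3.69021285e-04, -4.93677831e-05, -2.26580850e-03,  4.79073954e-04,
       -1.37442442e-03,  1.46890734e-04]), 'joint_torque': array([-9.09243863e-04, -5.15114665e+01, -3.67314935e+01, -7.28397549e-05,
        1.28895842e-02,  1.90497111e-06]), 'tool_pos': array([ 0.22156859, -0.63681157,  0.22994844]), 'tcp_rot': array([-3.09546462e+00, -5.23081256e-01,  4.53115142e-04]), 'wrist_force': array([-0.11293523, -0.39128822,  1.01569815]), 'torque': array([-0.0072233 , -0.04843232, -0.03703104]), 'width': 1.0002868493938422}
scene {'vertical_fov': 54.553116292916314, 'cx': 321.811042852849, 'cy': 194.6352690256551, 'view': array([[-0.85769359, -0.51350634,  0.02594118,  0.53059133],
       [ 0.26384206, -0.39626127,  0.87941138, -0.13102412],
       [-0.44130383,  0.76110988,  0.47535532, -0.96616695],
       [ 0.        ,  0.        ,  0.        ,  1.        ]])}
top {'vertical_fov': 49.14268086427835, 'cx': 320.9967549954176, 'cy': 198.56542463880533, 'view': array([[ 0.00996017, -0.99935034,  0.03463658,  0.07848141],
       [ 0.98380066,  0.01599361,  0.17855101, -0.55865268],
       [-0.17898898,  0.03229709,  0.98332082, -1.04630774],
       [ 0.        ,  0.        ,  0.        ,  1.        ]])}
wrist {'vertical_fov': 71.24910027422403, 'cx': 321.51859259279234, 'cy': 199.93871140749968, 'tool_from_camera': array([[-8.89992961e-04,  9.60525146e-01,  2.78191755e-01,
         6.98801634e-02],
       [ 9.99999275e-01,  6.29187145e-04,  1.02678184e-03,
         2.95257522e-04],
       [ 8.11215099e-04,  2.78192467e-01, -9.60525009e-01,
        -1.43339949e-01],
       [ 0.00000000e+00,  0.00000000e+00,  0.00000000e+00,
         1.00000000e+00]])}
```

View pics/scene0.png

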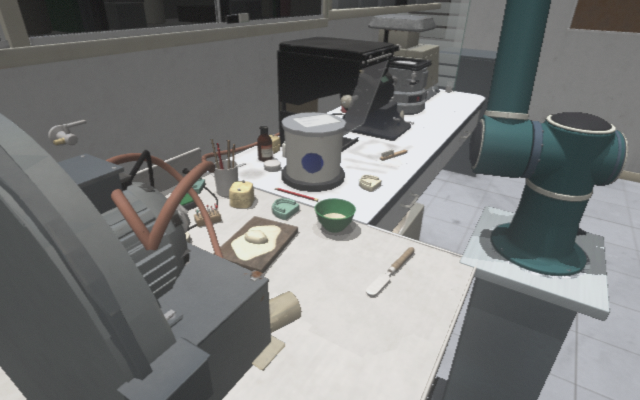

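View pics/top0.png

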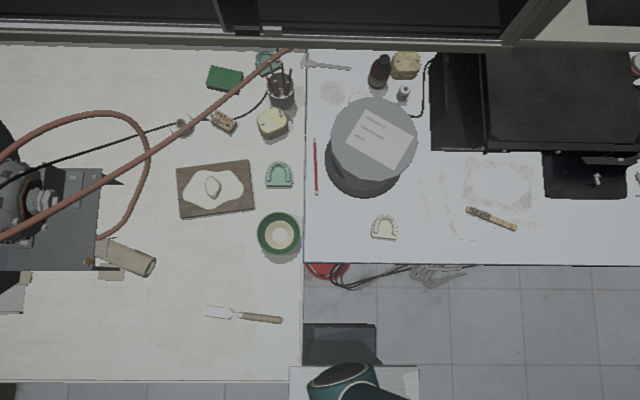

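View pics/wrist0.png

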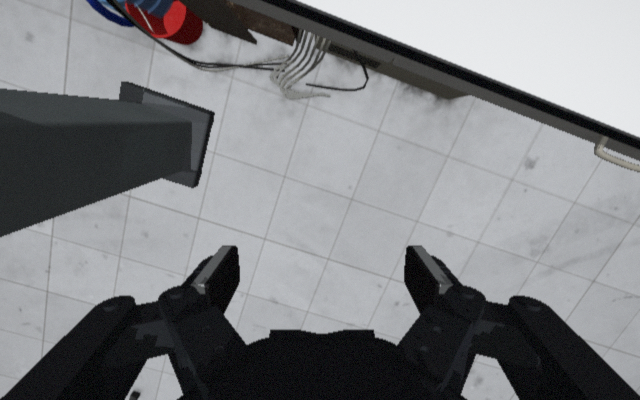

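The top view shows the board at (215,189), lump (213,187), bowl (279,234), green cast (279,175), and the cream cast at (383,228), clear of the work. I'll zoom in for measurements.

```bash
cat > h.py <<'E'
import numpy as np, cv2
from scipy.spatial.transform import Rotation as R
from workcell import read_state, viewer, job, bot
def f(c): return 200/np.tan(np.radians(c["vertical_fov"]/2))
def ray(c,uv,pose=None):
    d=np.array([(uv[0]-c["cx"])/f(c),-(uv[1]-c["cy"])/f(c),-1.])
    if "view" in c:
        V=np.array(c["view"]);Rc=V[:3,:3].T;o=-Rc@V[:3,3]
    else:
        T=np.array(c["tool_from_camera"]);Rt=R.from_rotvec(pose[1]).as_matrix()
        Rc=Rt@T[:3,:3];o=Rt@T[:3,3]+pose[0]
    return o,Rc@d
def pt(c,uv,z,pose=None):
    o,d=ray(c,uv,pose);return o+d*(z-o[2])/d[2]
def proj(c,p,pose=None):
    if "view" in c: q=np.array(c["view"])@np.r_[p,1]
    else:
        T=np.array(c["tool_from_camera"]);Rt=R.from_rotvec(pose[1]).as_matrix()
        M=np.eye(4);M[:3,:3]=Rt;M[:3,3]=pose[0];q=np.linalg.inv(M@T)@np.r_[p,1]
    return np.array([c["cx"]+f(c)*q[0]/-q[2],c["cy"]-f(c)*q[1]/-q[2]])
def wrist(name=None):
    s=read_state();c=viewer.read_camera("wrist")
    if name: cv2.imwrite(name,c["pixels"][:,:,::-1])
    return c,(np.array(s["tool_pos"]),np.array(s["tcp_rot"]))
E
python3 - <<'E'
from h import *
im=cv2.imread("pics/top0.png")
cv2.imwrite("pics/topz.png",cv2.resize(im[140:265,165:325],None,fx=5,fy=4.8,interpolation=cv2.INTER_CUBIC)[:600])
c=viewer.read_camera("top")
for n,uv,z in [("board c",(215,189),.013),("lump",(213,187),.023),("bowlrim",(279,234),.058),("gcast",(279,176),.016),("cream",(383,228),.02),("edge",(303,200),0)]:
    print(n,pt(c,uv,z).round(4))
print([pt(c,uv,.013).round(3) for uv in [(176,168),(250,159),(255,210),(180,220)]])
E
```

```text
board c [0.5847 0.358  0.013 ]
lump [0.5878 0.3612 0.023 ]
bowlrim [0.4664 0.1877 0.058 ]
gcast [0.6213 0.1944 0.016 ]
cream [ 0.4891 -0.0743  0.02  ]
edge [0.5619 0.1312 0.    ]
[array([0.638, 0.461, 0.013]), array([0.666, 0.271, 0.013]), array([0.532, 0.253, 0.013]), array([0.503, 0.442, 0.013])]
```

View pics/topz.png

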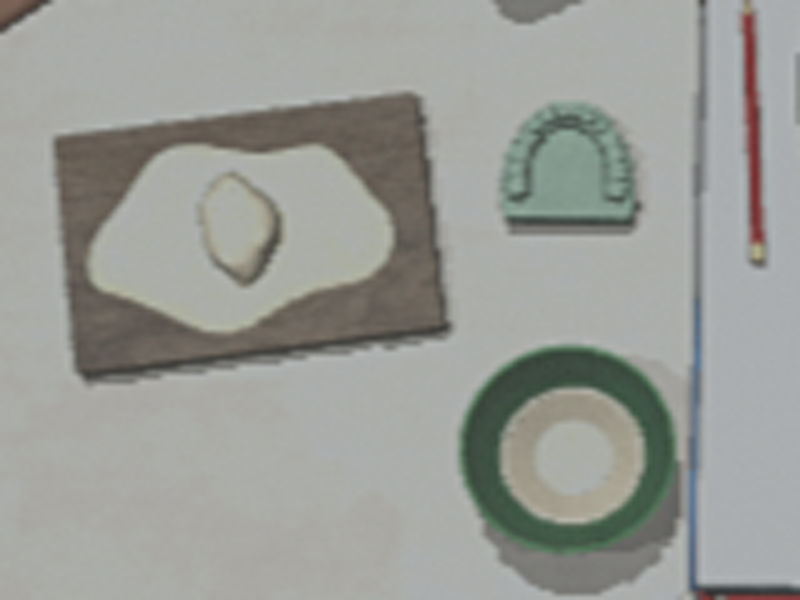

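```bash
cat >> h.py <<'E'
def delta(pos,yaw_deg,pos_is_grasp=False):
    # target: tool down, tool x at yaw; prints row in tool axes now
    s=read_state();Rt=R.from_rotvec(s["tcp_rot"])
    T=R.from_euler('z',yaw_deg,degrees=True)*R.from_rotvec([np.pi,0,0])
    d=Rt.inv().apply(np.array(pos)-s["tool_pos"])*1000
    r=(Rt.inv()*T).as_rotvec()
    print("row",d.round(1),r.round(3),"| pos",s["tool_pos"].round(4),"t",s["time"])
E
python3 - <<'E'
from h import *
s=read_state();print(R.from_rotvec(s["tcp_rot"]).as_matrix().round(3))
delta((.55,.30,.27),7)
delta((.40,-.10,.32),7)
c=viewer.read_camera("top");
for uv in [(372,138),(370,185),(330,180)]: print(pt(c,uv,.17).round(3),pt(c,uv,0).round(3))
E
```

```text
[[ 0.944  0.329 -0.   ]
 [ 0.329 -0.944  0.001]
 [ 0.    -0.001 -1.   ]]
row [ 618.  -777.2  -38.4] [-0.001  0.     0.213] | pos [ 0.2217 -0.6371  0.2304] t 0.2
row [ 344.9 -448.8  -88.9] [-0.001  0.     0.213] | pos [ 0.2217 -0.6371  0.2304] t 0.2
[ 0.678 -0.026  0.17 ] [ 0.735 -0.052  0.   ]
[ 0.568 -0.02   0.17 ] [ 0.605 -0.045  0.   ]
[0.578 0.07  0.17 ] [0.617 0.061 0.   ]
```

```bash
python3 -m crank '80 -100 -90 0 0 0.1 0; 160 -200 -90 0 0 0.213 0; 345 -449 -90 0 0 0.213 0; 345 -449 -90 0 0 0.213 0; 345 -449 -90 0 0 0.213 0; 345 -449 -90 0 0 0.213 0; 345 -449 -90 0 0 0.213 0; 345 -449 -90 0 0 0.213 0; 618 -777 -50 0 0 0.213 0; 618 -777 -40 0 0 0.213 0; 618 -777 -40 0 0 0.213 0; 618 -777 -40 0 0 0.213 0; 618 -777 -40 0 0 0.213 0; 618 -777 -40 0 0 0.213 0; 618 -777 -40 0 0 0.213 0; 618 -777 -40 0 0 0.213 0; 618 -777 -40 0 0 0.213 0; 618 -777 -40 0 0 0.213 0; 618 -777 -40 0 0 0.213 0' 30
python3 - <<'E'
from h import *
c,p=wrist("pics/w1.png"); print(p, read_state()["time"], read_state()["q"])
E
```

```text
time: 2.62
tool_pos: [0.5499, 0.2981, 0.2716]
tcp_rot: [3.135, 0.19, 0.0]
wrist_force: [0.0, 0.3, -0.9]
width: 0.997
(array([0.54993482, 0.29806813, 0.27157194]), array([3.13538039e+00, 1.89591880e-01, 8.42341029e-06])) 2.675 [ 4.56812482e-01  1.48902308e-01  1.66669055e+00 -3.77369095e-04
  1.32565522e+00  1.90733506e+00]
```

View pics/w1.png

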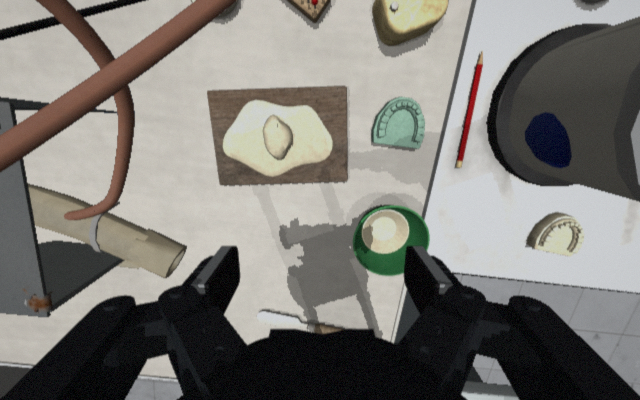

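```bash
python3 - <<'E'
from h import *
im=cv2.imread("pics/w1.png")
cv2.imwrite("pics/w1z.png",cv2.resize(im[75:285,195:445],None,fx=3,fy=2.857,interpolation=cv2.INTER_CUBIC)[:600])
c,p=wrist(); t=viewer.read_camera("top")
for uv in [(176,139),(200,122),(147,160)]:
    print(uv,[(z,proj(c,pt(t,uv,z),p).round(0).tolist(),pt(t,uv,z).round(2).tolist()) for z in (.0,.05,.1,.15,.2,.3,.4)])
E
```

```text
(176, 139) [(0.0, [206.0, 24.0], [0.72, 0.47, 0.0]), (0.05, [202.0, 27.0], [0.7, 0.46, 0.05]), (0.1, [197.0, 31.0], [0.69, 0.44, 0.1]), (0.15, [191.0, 37.0], [0.67, 0.42, 0.15]), (0.2, [181.0, 45.0], [0.66, 0.41, 0.2]), (0.3, [138.0, 81.0], [0.63, 0.38, 0.3]), (0.4, [-266.0, 420.0], [0.59, 0.35, 0.4])]
(200, 122) [(0.0, [254.0, -13.0], [0.77, 0.41, 0.0]), (0.05, [254.0, -13.0], [0.75, 0.4, 0.05]), (0.1, [255.0, -13.0], [0.73, 0.38, 0.1]), (0.15, [255.0, -13.0], [0.72, 0.37, 0.15]), (0.2, [256.0, -13.0], [0.7, 0.36, 0.2]), (0.3, [259.0, -12.0], [0.66, 0.33, 0.3]), (0.4, [300.0, 4.0], [0.62, 0.31, 0.4])]
(147, 160) [(0.0, [153.0, 65.0], [0.66, 0.54, 0.0]), (0.05, [145.0, 72.0], [0.65, 0.52, 0.05]), (0.1, [135.0, 80.0], [0.64, 0.5, 0.1]), (0.15, [121.0, 91.0], [0.62, 0.49, 0.15]), (0.2, [102.0, 107.0], [0.61, 0.47, 0.2]), (0.3, [18.0, 175.0], [0.58, 0.43, 0.3]), (0.4, [-561.0, 646.0], [0.56, 0.39, 0.4])]
```

View pics/w1z.png

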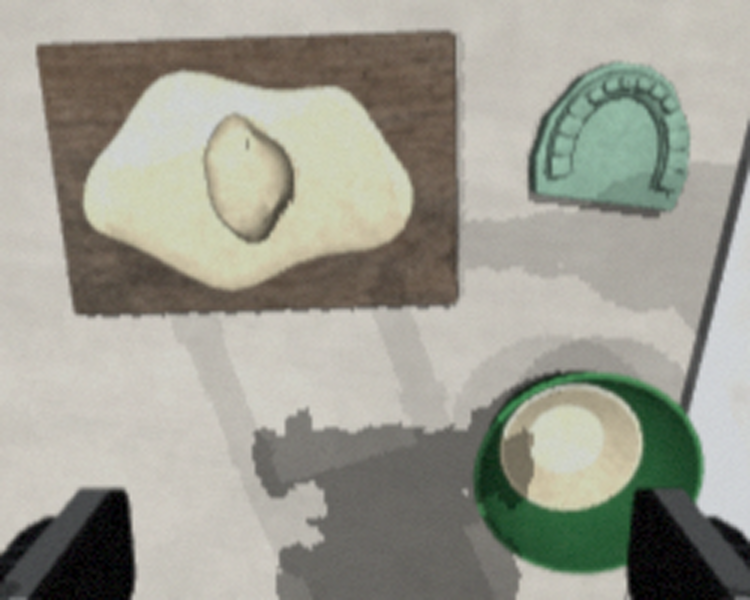

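```bash
python3 - <<'E'
from h import *
t=viewer.read_camera("top"); s=viewer.read_camera("scene")
im=s["pixels"][:,:,::-1]; cv2.imwrite("pics/s1z.png",cv2.resize(im[100:300,60:320],None,fx=3,fy=3,interpolation=cv2.INTER_CUBIC)[:600,:800])
for uv in [(176,134),(210,111),(240,90),(147,155)]:
    print(uv,[(z,proj(s,pt(t,uv,z)).round(0).tolist(),pt(t,uv,z).round(2).tolist()) for z in (.0,.05,.1,.15,.2,.3,.4)])
E
```

```text
(176, 134) [(0.0, [180.0, 246.0], [0.73, 0.47, 0.0]), (0.05, [187.0, 228.0], [0.72, 0.46, 0.05]), (0.1, [194.0, 209.0], [0.7, 0.44, 0.1]), (0.15, [201.0, 189.0], [0.68, 0.42, 0.15]), (0.2, [209.0, 168.0], [0.67, 0.41, 0.2]), (0.3, [226.0, 123.0], [0.64, 0.38, 0.3]), (0.4, [245.0, 74.0], [0.6, 0.35, 0.4])]
(210, 111) [(0.0, [188.0, 222.0], [0.8, 0.39, 0.0]), (0.05, [194.0, 206.0], [0.78, 0.37, 0.05]), (0.1, [200.0, 189.0], [0.76, 0.36, 0.1]), (0.15, [207.0, 171.0], [0.74, 0.35, 0.15]), (0.2, [214.0, 152.0], [0.72, 0.34, 0.2]), (0.3, [230.0, 112.0], [0.68, 0.32, 0.3]), (0.4, [247.0, 67.0], [0.64, 0.29, 0.4])]
(240, 90) [(0.0, [194.0, 203.0], [0.86, 0.31, 0.0]), (0.05, [199.0, 189.0], [0.84, 0.3, 0.05]), (0.1, [205.0, 174.0], [0.82, 0.29, 0.1]), (0.15, [211.0, 157.0], [0.8, 0.28, 0.15]), (0.2, [218.0, 140.0], [0.77, 0.27, 0.2]), (0.3, [232.0, 103.0], [0.73, 0.26, 0.3]), (0.4, [248.0, 62.0], [0.69, 0.24, 0.4])]
(147, 155) [(0.0, [173.0, 271.0], [0.68, 0.54, 0.0]), (0.05, [180.0, 250.0], [0.66, 0.52, 0.05]), (0.1, [188.0, 229.0], [0.65, 0.51, 0.1]), (0.15, [197.0, 207.0], [0.63, 0.49, 0.15]), (0.2, [206.0, 183.0], [0.62, 0.47, 0.2]), (0.3, [224.0, 134.0], [0.59, 0.43, 0.3]), (0.4, [245.0, 80.0], [0.56, 0.39, 0.4])]
```

View pics/s1z.png

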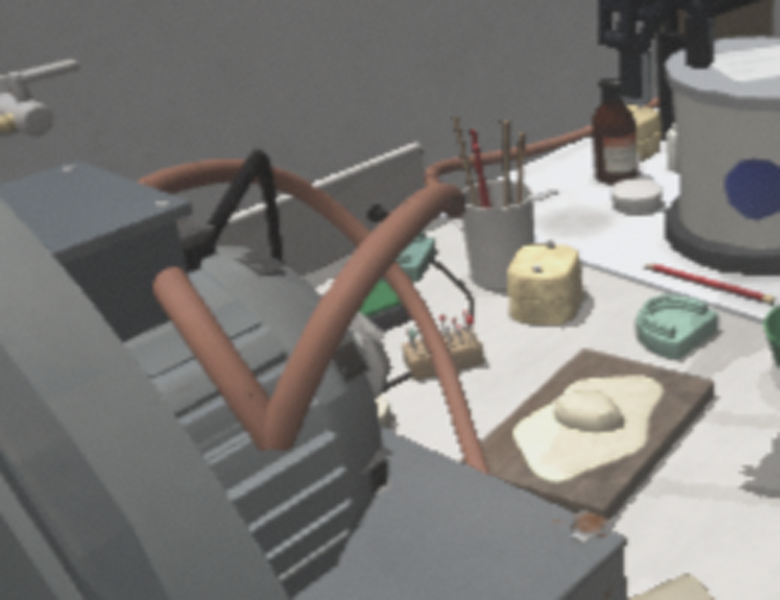

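```bash
python3 - <<'E'
from h import *
c,p=wrist()
Z=lambda u,v:(195+u/3,75+v/2.857)
for n,uv,z in [("lump c",(250,178),.023),("l top",(237,114),.023),("l bot",(257,243),.02),("l left",(204,175),.02),("l right",(294,185),.02),("bowl",(588,472),.058),("cast L",(531,193),.016),("cast R",(672,212),.016),("castLb",(533,205),-.004),("castRb",(665,217),-.004),("cast top",(620,62),.028),
 ("b1",(38,46),.013),("b2",(453,31),.013),("b3",(458,303),.013),("b4",(76,315),.013)]:
    print(n,pt(c,Z(*uv),z,p).round(4))
delta((.50,.28,.27),-173)
E
```

```text
lump c [0.5889 0.3628 0.023 ]
l top [0.6176 0.3708 0.023 ]
l bot [0.5576 0.3575 0.02  ]
l left [0.5875 0.3844 0.02  ]
l right [0.5878 0.3428 0.02  ]
bowl [0.4708 0.1915 0.058 ]
cast L [0.5969 0.2325 0.016 ]
cast R [0.5957 0.165  0.016 ]
castLb [ 0.5898  0.2268 -0.004 ]
castRb [ 0.5915  0.1608 -0.004 ]
cast top [0.6602 0.2063 0.028 ]
b1 [0.6375 0.4636 0.013 ]
b2 [0.6663 0.2792 0.013 ]
b3 [0.5375 0.2581 0.013 ]
b4 [0.5087 0.4441 0.013 ]
row [-52.1  12.4   1.8] [-1.00e-03  0.00e+00  3.14e+00] | pos [0.5502 0.2986 0.2718] t 2.925
```

```bash
python3 -m crank '-52 12 0 0 0 -0.18 0; -52 12 0 0 0 -0.36 0; -52 12 0 0 0 -0.54 0; -52 12 0 0 0 -0.72 0; -52 12 0 0 0 -0.9 0; -52 12 0 0 0 -1.08 0; -52 12 0 0 0 -1.26 0; -52 12 0 0 0 -1.44 0; -52 12 0 0 0 -1.62 0; -52 12 0 0 0 -1.8 0; -52 12 0 0 0 -1.98 0; -52 12 0 0 0 -2.16 0; -52 12 0 0 0 -2.34 0; -52 12 0 0 0 -2.52 0; -52 12 0 0 0 -2.7 0; -52 12 0 0 0 -2.88 0; -52 12 0 0 0 -3.0 0; -52 12 0 0 0 -3.0 0'
python3 - <<'E'
from h import *
c,p=wrist("pics/w2.png"); print(p, read_state()["time"], read_state()["q"])
E
```

```text
time: 5.18
tool_pos: [0.5, 0.2809, 0.2715]
tcp_rot: [0.034, 3.141, 0.0]
wrist_force: [0.1, -0.1, 0.0]
width: 1.003
(array([0.50003971, 0.28088874, 0.27148362]), array([3.38296192e-02, 3.14109482e+00, 2.29137592e-04])) 5.225 [ 4.68449699e-01  4.94677426e-02  1.77604649e+00 -7.34236874e-06
  1.31581704e+00 -1.07987554e+00]
```

View pics/w2.png

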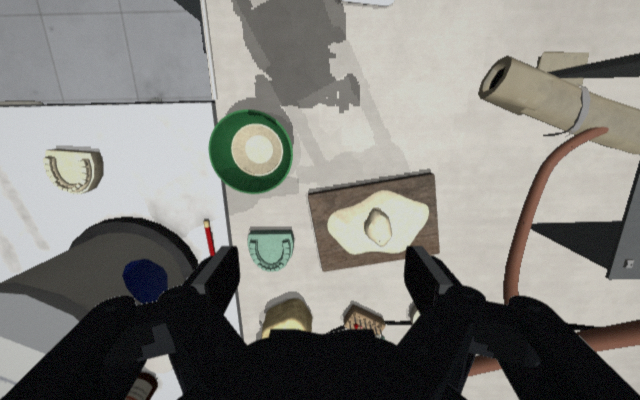

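```bash
python3 - <<'E'
from h import *
c,p2=wrist()
p1=(np.array([0.54993482,0.29806813,0.27157194]),np.array([3.13538039,1.89591880e-01,0]))
t=viewer.read_camera("top")
def plane(cam,a,b,p=None):
    o,d1=ray(cam,a,p);_,d2=ray(cam,b,p);n=np.cross(d1,d2);n/=np.linalg.norm(n);return n,n@o
P=[plane(c,(20,142),(200,10),p1),plane(c,(480,368),(630,335),p2),plane(t,(147,155),(240,90))]
for i,j in [(0,1),(1,2)]:
  for y in (.35,.4,.45,.5,.55):
    A=np.array([P[i][0],P[j][0],[0,1,0]]);print(i,j,np.linalg.solve(A,[P[i][1],P[j][1],y]).round(3))
for n,uv,z in [("lump t",(372,206),.023),("l b",(382,245),.023),("l L",(364,226),.02),("l R",(391,229),.02),("bowl",(251,151),.058),
 ("b1",(309,192),.013),("b2",(433,173),.013),("b3",(440,251),.013),("b4",(323,271),.013),("castL",(248,233),.016),("castR",(294,229),.016)]:
    print(n,pt(c,uv,z,p2).round(4))
im=cv2.imread("pics/w2.png")
cv2.imwrite("pics/w2z.png",cv2.resize(im[100:290,200:450],None,fx=3,fy=3,interpolation=cv2.INTER_CUBIC))
E
```

```text
0 1 [0.743 0.35  0.155]
0 1 [0.682 0.4   0.192]
0 1 [0.622 0.45  0.229]
0 1 [0.561 0.5   0.266]
0 1 [0.501 0.55  0.303]
1 2 [0.737 0.35  0.159]
1 2 [0.675 0.4   0.198]
1 2 [0.613 0.45  0.236]
1 2 [0.551 0.5   0.274]
1 2 [0.489 0.55  0.312]
lump t [0.5531 0.3536 0.023 ]
l b [0.6161 0.3706 0.023 ]
l L [0.5855 0.3429 0.02  ]
l R [0.5913 0.384  0.02  ]
bowl [0.4654 0.1921 0.058 ]
b1 [0.5322 0.2613 0.013 ]
b2 [0.5079 0.4431 0.013 ]
b3 [0.6334 0.4651 0.013 ]
b4 [0.6646 0.2792 0.013 ]
castL [0.5944 0.1652 0.016 ]
castR [0.5894 0.2363 0.016 ]
```

View pics/w2z.png

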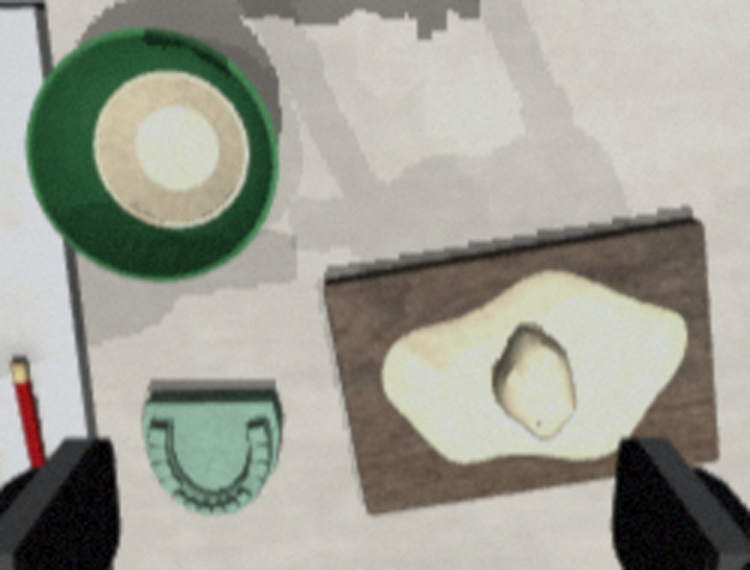

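```bash
python3 - <<'E'
from h import *
delta((.587,.3635,.06),193)
delta((.587,.3635,.011),193)
E
```

```text
row [-85.1  84.3 211.4] [ 0.     0.    -0.249] | pos [0.5    0.281  0.2714] t 5.325
row [-85.1  84.3 260.4] [ 0.     0.    -0.249] | pos [0.5    0.281  0.2714] t 5.325
```

```bash
python3 -m crank '-43 42 20 0 0 -0.12 0; -85 84 40 0 0 -0.249 0; -85 84 90 0 0 -0.249 0; -85 84 140 0 0 -0.249 0; -85 84 180 0 0 -0.249 0; -85 84 205 0 0 -0.249 0; -85 84 211 0 0 -0.249 0; -85 84 211 0 0 -0.249 0'
python3 - <<'E'
from h import *
c,p=wrist("pics/w3.png"); print(p, read_state()["time"])
for q in [(.587,.3635,.033),(.587,.3635,.013),(.617,.3705,.023),(.556,.356,.023)]: print(proj(c,q,p).round(0))
E
```

```text
time: 6.32
tool_pos: [0.5869, 0.3636, 0.0606]
tcp_rot: [-0.358, 3.121, 0.0]
wrist_force: [0.4, 0.1, 0.4]
width: 1.002
(array([0.58689901, 0.36357663, 0.06058168]), array([-3.58472839e-01,  3.12093617e+00,  5.11837685e-05])) 6.375
[322. 232.]
[322. 221.]
[322. 266.]
[321. 181.]
```

View pics/w3.png

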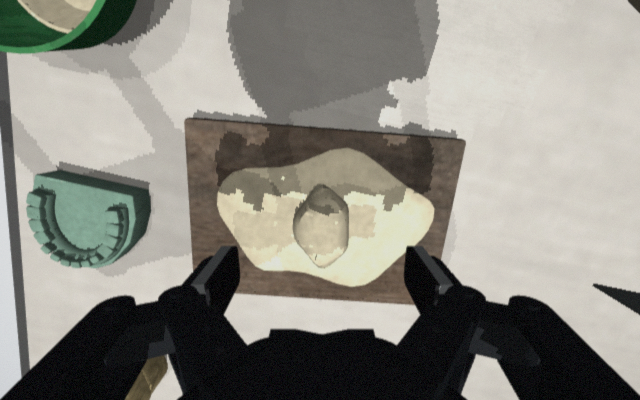

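Lump is centred between the jaws: ends at (320,184) and (322,267), fingertips at u≈235 and 408. Descend and grip.

```bash
python3 -m crank '0 0 20 0 0 0 0; 0 0 35 0 0 0 0; 0 0 45 0 0 0 0; 0 0 49 0 0 0 0; 0 0 49 0 0 0 0; 0 0 49 0 0 0 60; 0 0 49 0 0 0 110; 0 0 49 0 0 0 160; 0 0 49 0 0 0 200; 0 0 49 0 0 0 200; 0 0 49 0 0 0 200; 0 0 49 0 0 0 200' 35
python3 - <<'E'
from h import *
s=read_state();print(s["wrist_force"],s["width"],s["tool_pos"])
E
```

```text
time: 7.88
tool_pos: [0.5873, 0.364, 0.0122]
tcp_rot: [-0.359, 3.12, 0.001]
wrist_force: [0.0, 1.4, 5.9]
width: 0.434
[0.04918896 1.42598084 5.91437956] 0.43402768112330736 [0.58728316 0.36399951 0.01224097]
```

```bash
python3 -m crank '0 0 -10 0 0 0 200; 0 0 -40 0 0 0 200; 0 0 -80 0 0 0 200; 0 0 -120 0 0 0 200; 0 0 -130 0 0 0 200; 0 0 -130 0 0 0 200'
python3 - <<'E'
from h import *
c,p=wrist("pics/w4.png"); print(p, read_state()["time"],read_state()["width"])
delta((.468,.192,.13),193)
delta((.468,.192,.045),193)
E
```

```text
time: 8.62
tool_pos: [0.5867, 0.3634, 0.1415]
tcp_rot: [-0.359, 3.12, 0.0]
wrist_force: [-0.3, -0.1, -0.2]
width: 0.434
(array([0.58670161, 0.36338058, 0.14151586]), array([-3.59082545e-01,  3.12043355e+00,  1.83934670e-04])) 8.675 0.4392306396494583
row [ 153.6 -139.7   10.3] [-0.001 -0.002  0.002] | pos [0.5858 0.3629 0.1399] t 8.675
row [ 153.4 -139.6   95.3] [-0.001 -0.002  0.002] | pos [0.5858 0.3629 0.1399] t 8.675
```

View pics/w4.png

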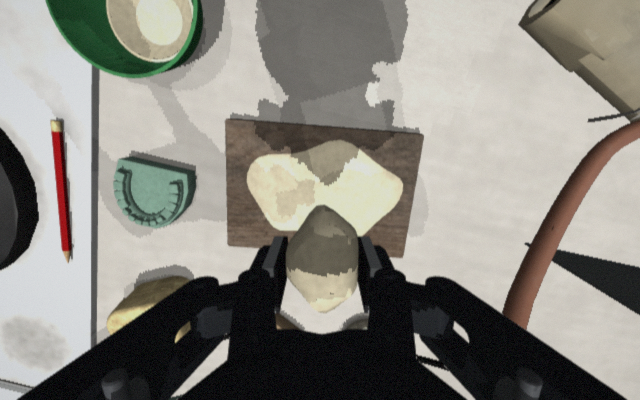

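The lump is held at (322,260). Carry it over the bowl.

```bash
python3 -m crank '40 -36 5 0 0 0 200; 80 -73 10 0 0 0 200; 115 -105 10 0 0 0 200; 140 -128 10 0 0 0 200; 154 -140 10 0 0 0 200; 154 -140 10 0 0 0 200; 154 -140 10 0 0 0 200'
python3 - <<'E'
from h import *
c,p=wrist("pics/w5.png"); print(p, read_state()["time"],read_state()["width"])
delta((.468,.192,.05),193)
t=viewer.read_camera("top"); cv2.imwrite("pics/t5.png",cv2.resize(t["pixels"][140:265,165:325,::-1],None,fx=4,fy=4))
E
```

```text
time: 9.55
tool_pos: [0.4693, 0.1929, 0.1312]
tcp_rot: [-0.359, 3.12, 0.001]
wrist_force: [-0.1, 1.0, -0.6]
width: 0.432
(array([0.46929724, 0.19290516, 0.13123443]), array([-3.59361958e-01,  3.12034360e+00,  7.77722976e-04])) 9.6 0.4352546032583164
row [ 1.7 -0.7 81.4] [0.    0.001 0.003] | pos [0.4694 0.193  0.1314] t 9.6
```

View pics/w5.png

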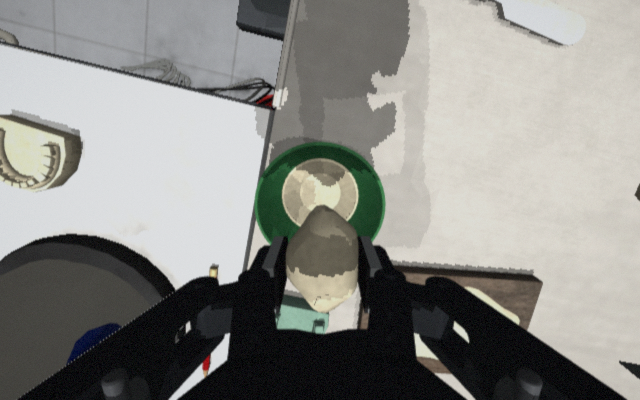

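View pics/t5.png

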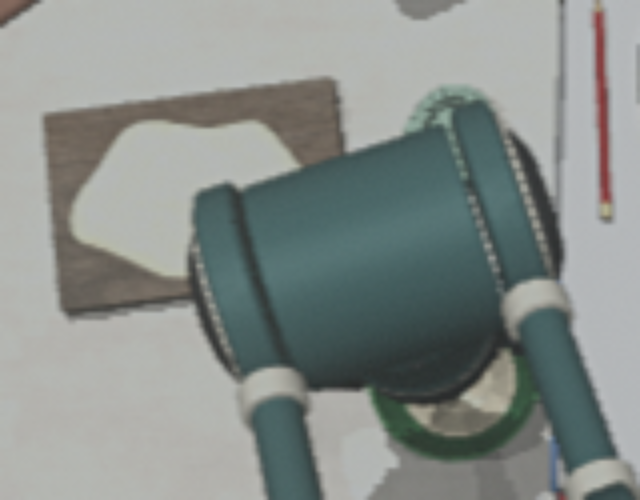

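```bash
python3 - <<'E'
from h import *
c,p=wrist()
ax=R.from_rotvec(p[1]).as_matrix()[:,0]; ay=R.from_rotvec(p[1]).as_matrix()[:,1]
for b in [(.468,.192,.058)]:
    b=np.array(b)
    print(proj(c,b+.0535*ax,p),proj(c,b+.0535*ay,p),proj(c,b-.0535*ay,p))
E
```

```text
[320.84798491 141.21385189] [386.57040886 208.02529343] [255.31467661 208.16740888]
```

```bash
python3 -m crank '1 0 30 0 0 0 200; 1 0 60 0 0 0 200; 1 0 76 0 0 0 200; 1 0 84 0 0 0 200; 1 0 84 0 0 0 200; 1 0 84 0 0 0 130; 1 0 84 0 0 0 115; 1 0 84 0 0 0 100; 1 0 84 0 0 0 95; 1 0 84 0 0 0 95; 1 0 60 0 0 0 95; 1 0 30 0 0 0 95; 1 0 -20 0 0 0 95; 1 0 -60 0 0 0 95; 1 0 -60 0 0 0 0'
python3 - <<'E'
from h import *
c,p=wrist("pics/w6.png"); print(p, read_state()["time"],read_state()["width"])
E
```

```text
time: 11.58
tool_pos: [0.4704, 0.193, 0.1957]
tcp_rot: [-0.358, 3.113, 0.003]
wrist_force: [0.5, -0.3, 0.0]
width: 0.814
(array([0.4703817, 0.1929619, 0.1957285]), array([-3.58312660e-01,  3.11270202e+00,  3.03562901e-03])) 11.625 0.9038418783858931
```

View pics/w6.png

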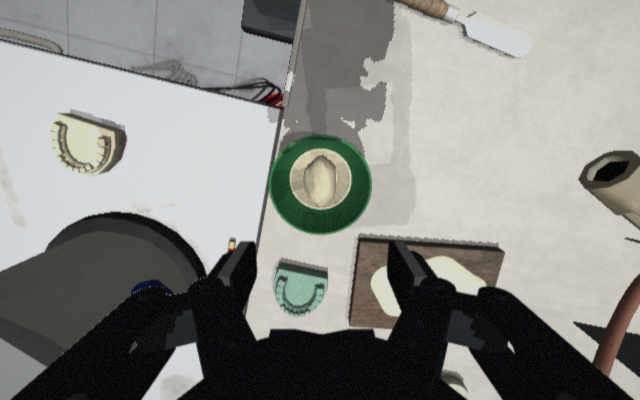

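The lump lies in the middle of the upright bowl at (320,180). On to the cast.

```bash
python3 - <<'E'
from h import *
delta((.61,.199,.17),180)
E
```

```text
row [-139.   -25.6   23.7] [0.001 0.004 0.229] | pos [0.4688 0.1924 0.1932] t 11.625
```

```bash
python3 -m crank '-50 -10 5 0 0 0.1 0; -100 -20 20 0 0 0.2 0; -130 -25 24 0 0 0.229 0; -139 -26 24 0 0.003 0.229 0; -139 -26 24 0 0.003 0.229 0; -139 -26 24 0 0.003 0.229 0'
python3 - <<'E'
from h import *
c,p=wrist("pics/w7.png"); print(p, read_state()["time"],read_state()["width"])
im=cv2.imread("pics/w7.png"); cv2.imwrite("pics/w7z.png",cv2.resize(im[150:300,220:420],None,fx=4,fy=4,interpolation=cv2.INTER_CUBIC))
E
```

```text
time: 12.38
tool_pos: [0.6074, 0.1982, 0.1669]
tcp_rot: [0.001, -3.137, 0.001]
wrist_force: [-0.9, -0.3, -0.0]
width: 0.996
(array([0.60744384, 0.19816978, 0.16694958]), array([ 1.28441950e-03, -3.13724944e+00,  9.50545835e-04])) 12.425 0.9983235119288517
```

View pics/w7.png

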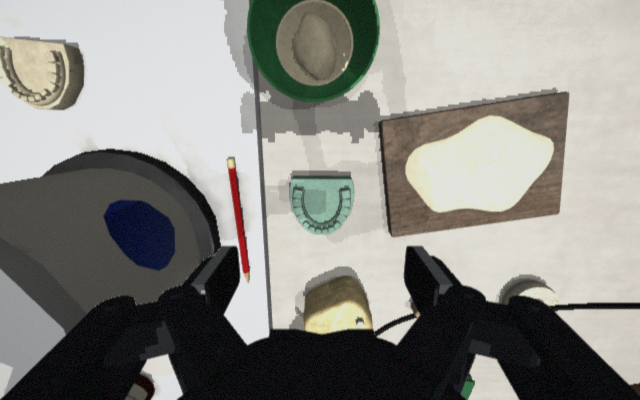

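View pics/w7z.png

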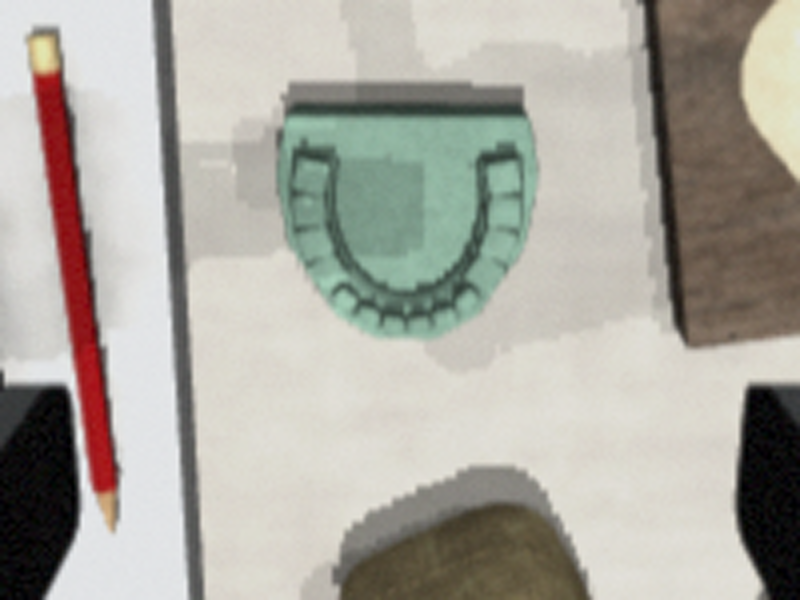

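```bash
python3 - <<'E'
from h import *
c,p=wrist()
Z=lambda u,v:(220+u/4,150+v/4)
for n,uv,z in [("L",(279,180),.012),("R",(538,180),.012),("eL",(285,115),.016),("eR",(524,113),.016),("bL",(287,105),-.004),("bR",(522,103),-.004),("tip",(408,338),.016),("tiphi",(408,330),.028),
  ("L2",(296,258),.016),("R2",(520,258),.016)]: print(n,pt(c,Z(*uv),z,p).round(4))
for z in (0,.03,.06,.08):print("block",z,pt(c,(345,276),z,p).round(3),pt(c,(306,300),z,p).round(3))
b=[pt(c,uv,.013,p) for uv in [(380,122),(567,93),(559,212),(390,236)]]
print("board",np.mean(b,0).round(4),[q.round(3) for q in b])
for z in (.012,):
  delta((.617,.199,.06),180)
E
```

```text
L [0.6165 0.1626 0.012 ]
R [0.6165 0.2343 0.012 ]
eL [0.5973 0.1652 0.016 ]
eR [0.5968 0.2295 0.016 ]
bL [ 0.5985  0.1637 -0.004 ]
bR [ 0.5979  0.231  -0.004 ]
tip [0.662  0.1983 0.016 ]
tiphi [0.6545 0.1983 0.028 ]
L2 [0.6379 0.1671 0.016 ]
R2 [0.6379 0.2296 0.016 ]
block 0 [0.725 0.227 0.   ] [0.76  0.178 0.   ]
block 0.03 [0.707 0.224 0.03 ] [0.738 0.18  0.03 ]
block 0.06 [0.689 0.222 0.06 ] [0.717 0.182 0.06 ]
block 0.08 [0.677 0.22  0.08 ] [0.702 0.183 0.08 ]
board [0.5876 0.3607 0.013 ] [array([0.539, 0.258, 0.013]), array([0.511, 0.443, 0.013]), array([0.636, 0.465, 0.013]), array([0.665, 0.277, 0.013])]
row [ -9.5   0.7 107.6] [-0.    -0.003  0.001] | pos [0.6078 0.1983 0.1676] t 12.475
```

```bash
python3 - <<'E'
from h import *
print(read_state()["q"])
delta((.630,.198,.10),90)
E
```

```text
[ 2.76104737e-01  2.44563509e-01  1.74842287e+00  6.31813965e-04
  1.15163159e+00 -1.29576221e+00]
row [-22.4  -0.3  67.5] [-0.003 -0.002  1.572] | pos [0.6078 0.1983 0.1676] t 12.475
```

```bash
python3 -m crank '-22 0 0 0 0 0.18 0; -22 0 10 0 0 0.36 0; -22 0 20 0 0 0.54 0; -22 0 30 0 0 0.72 0; -22 0 40 0 0 0.9 0; -22 0 50 0 0 1.08 0; -22 0 60 0 0 1.26 0; -22 0 67 0 0 1.44 0; -22 0 67 0 0 1.572 0; -22 0 67 0 0 1.572 0; -22 0 67 0 0 1.572 0'
python3 - <<'E'
from h import *
c,p=wrist("pics/w8.png"); print(p, read_state()["time"],read_state()["width"])
for q in [(.5975,.198,.016),(.662,.198,.016),(.63,.162,.012),(.63,.234,.012),(.5975,.231,.016),(.5975,.165,.016)]: print(q,proj(c,q,p).round(0))
E
```

```text
time: 13.85
tool_pos: [0.6305, 0.1983, 0.1008]
tcp_rot: [-2.219, -2.222, 0.003]
wrist_force: [-0.2, 0.4, -0.4]
width: 0.997
(array([0.63049894, 0.19828588, 0.10080177]), array([-2.21878708, -2.22201081,  0.00265068])) 13.9 0.9988274811066963
(0.5975, 0.198, 0.016) [284. 205.]
(0.662, 0.198, 0.016) [359. 205.]
(0.63, 0.162, 0.012) [322. 242.]
(0.63, 0.234, 0.012) [322. 162.]
(0.5975, 0.231, 0.016) [283. 167.]
(0.5975, 0.165, 0.016) [285. 240.]
```

View pics/w8.png

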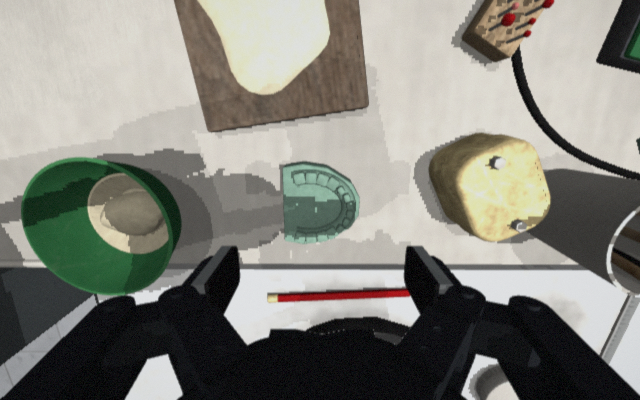

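```bash
python3 -m crank '0 0 40 0 0 0 0; 0 0 70 0 0 0 0; 0 0 90 0 0 0 0; 0 0 102 0 0 0 0; 0 0 106 0 0 0 0; 0 0 106 0 0 0 0; 0 0 106 0 0 0 20; 0 0 106 0 0 0 40; 0 0 106 0 0 0 60; 0 0 106 0 0 0 90; 0 0 106 0 0 0 120; 0 0 106 0 0 0 120; 0 0 106 0 0 0 120; 0 0 106 0 0 0 120' 45
python3 - <<'E'
from h import *
c,p=wrist("pics/w9.png"); print(p, read_state()["time"],read_state()["width"],read_state()["wrist_force"])
E
```

```text
time: 15.65
tool_pos: [0.6308, 0.1983, -0.005]
tcp_rot: [-2.222, -2.219, 0.002]
wrist_force: [-0.2, -0.7, 6.7]
width: 0.739
(array([ 0.6308253 ,  0.19831293, -0.00497637]), array([-2.22155834e+00, -2.21936981e+00,  2.20233859e-03])) 15.7 0.7404128153358128 [-1.55424818 -0.56778297  4.24877406]
```

View pics/w9.png

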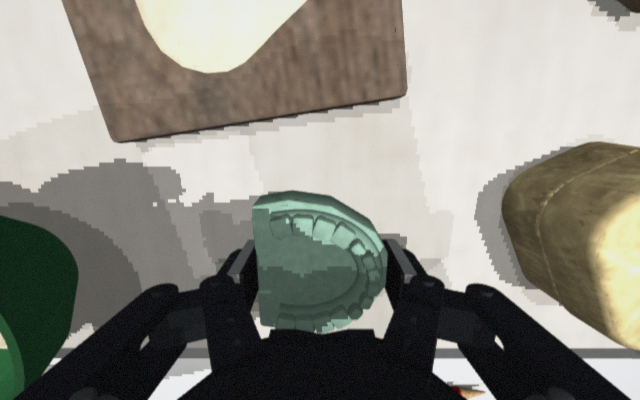

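Gripped (63 mm opening, cast at (318,262) between the pads). Lift.

```bash
python3 -m crank '0 0 -5 0 0 0 130; 0 0 -15 0 0 0 130; 0 0 -35 0 0 0 130; 0 0 -65 0 0 0 130; 0 0 -95 0 0 0 130; 0 0 -115 0 0 0 130; 0 0 -120 0 0 0 130; 0 0 -120 0 0 0 130' 60
python3 - <<'E'
from h import *
c,p=wrist("pics/w10.png"); print(p, read_state()["time"],read_state()["width"],read_state()["wrist_force"])
delta((.5875,.361,.115),180)
E
```

```text
time: 16.7
tool_pos: [0.6304, 0.1981, 0.1141]
tcp_rot: [-2.221, -2.219, 0.004]
wrist_force: [0.4, 0.2, -0.9]
width: 0.736
(array([0.63042283, 0.198118  , 0.11411533]), array([-2.22120555, -2.21894349,  0.00385982])) 16.75 0.7360224480322591 [ 0.25891507  0.31277854 -1.39613999]
row [163.  -42.5  -1.7] [-0.004 -0.003 -1.572] | pos [0.6299 0.198  0.1132] t 16.75
```

View pics/w10.png

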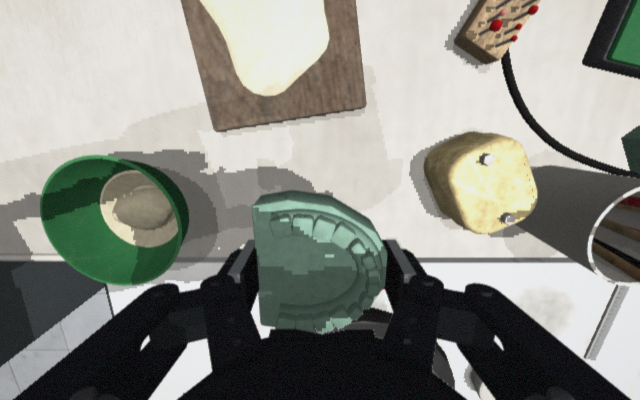

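```bash
python3 -m crank '10 0 0 0 0 -0.1 130; 25 -5 0 0 0 -0.25 130; 40 -10 0 0 0 -0.42 130; 55 -15 0 0 0 -0.6 130; 70 -20 0 0 0 -0.78 130; 85 -25 0 0 0 -0.96 130; 100 -30 0 0 0 -1.14 130; 120 -35 0 0 0 -1.3 130; 140 -40 0 0 0 -1.45 130; 155 -42 0 0 0 -1.55 130; 163 -42 0 0 0 -1.572 130; 163 -42 0 0 0 -1.572 130; 163 -42 0 0 0 -1.572 130'
python3 - <<'E'
from h import *
c,p=wrist("pics/w11.png"); print(p, read_state()["time"],read_state()["width"],read_state()["wrist_force"])
delta((.5875,.361,.0125),180)
E
```

```text
time: 18.38
tool_pos: [0.5887, 0.3605, 0.1137]
tcp_rot: [-0.002, -3.138, 0.002]
wrist_force: [0.3, 0.2, -1.4]
width: 0.737
(array([0.58868687, 0.36053261, 0.11372585]), array([-1.59386184e-03, -3.13783196e+00,  1.73980822e-03])) 18.425 0.7383101533203565 [ 0.1577924   0.5205902  -1.94524521]
row [  0.9   0.6 101.4] [-0.001 -0.004 -0.001] | pos [0.5888 0.3605 0.1139] t 18.425
```

View pics/w11.png

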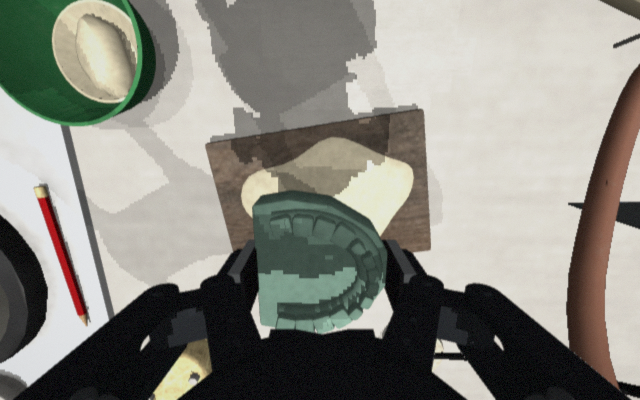

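```bash
python3 -m crank '1 0 30 0 0 0 130; 1 0 60 0 0 0 130; 1 0 80 0 0 0 130; 1 0 90 0 0 0 130; 1 0 95 0 -0.003 0 130; 1 0 98 0 -0.003 0 130; 1 0 99 0 -0.003 0 130; 1 0 100 0 -0.003 0 130; 1 0 101 0 -0.003 0 130; 1 0 101 0 -0.003 0 130'
python3 - <<'E'
from h import *
s=read_state();print(s["wrist_force"],s["tool_pos"])
E
```

```text
time: 19.68
tool_pos: [0.5875, 0.3612, 0.0134]
tcp_rot: [-0.0, 3.142, -0.0]
wrist_force: [-0.3, 0.2, -1.0]
width: 0.736
[-0.32408822  0.21712005 -1.0343842 ] [0.58749271 0.36120318 0.01337311]
```

```bash
python3 -m crank '0 0 1 0 0 0 130; 0 0 1 0 0 0 130; 0 0 1 0 0 0 130'; python3 -m crank '0 0 1 0 0 0 130; 0 0 1 0 0 0 130; 0 0 1 0 0 0 130'
```

```text
time: 20.05
tool_pos: [0.5875, 0.3612, 0.0123]
tcp_rot: [0.0, -3.142, 0.001]
wrist_force: [0.5, 0.7, -1.6]
width: 0.736
time: 20.42
tool_pos: [0.5875, 0.3612, 0.0121]
tcp_rot: [-0.0, 3.142, -0.001]
wrist_force: [-2.4, -0.3, 5.0]
width: 0.735
```

Contact felt (force −1.6 → +5 N). Release gently and retreat.

```bash
python3 -m crank '0 0 0 0 0 0 60; 0 0 0 0 0 0 45; 0 0 0 0 0 0 30; 0 0 0 0 0 0 10; 0 0 0 0 0 0 0; 0 0 0 0 0 0 0; 0 0 -10 0 0 0 0; 0 0 -30 0 0 0 0; 0 0 -70 0 0 0 0; 0 0 -120 0 0 0 0; 50 -30 -150 0 0 0 0; 100 -60 -170 0 0 0 0; 100 -60 -170 0 0 0 0; 100 -60 -170 0 0 0 0'
python3 - <<'E'
from h import *
c,p=wrist("pics/w12.png"); print(p, read_state()["time"],read_state()["width"],read_state()["wrist_force"])
t=viewer.read_camera("scene"); cv2.imwrite("pics/s12.png",cv2.resize(t["pixels"][100:300,160:400,::-1],None,fx=3,fy=3))
E
```

```text
time: 22.18
tool_pos: [0.4884, 0.3017, 0.1833]
tcp_rot: [-0.0, 3.138, 0.002]
wrist_force: [0.2, 0.5, 0.5]
width: 1.004
(array([0.48837499, 0.30170009, 0.18329244]), array([-2.95185461e-04,  3.13816228e+00,  2.46726901e-03])) 22.225 0.9980970330085827 [0.01974541 0.09253296 0.77625825]
```

View pics/w12.png

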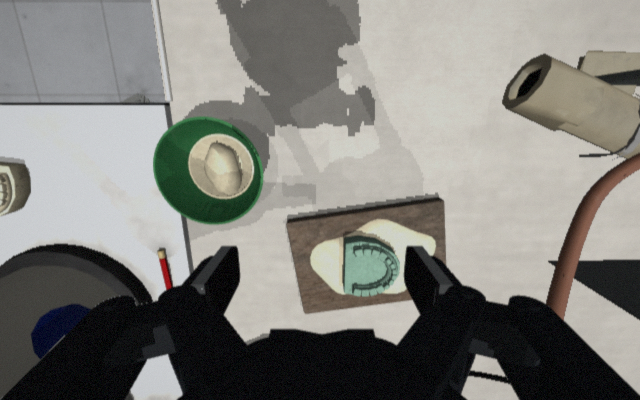

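View pics/s12.png

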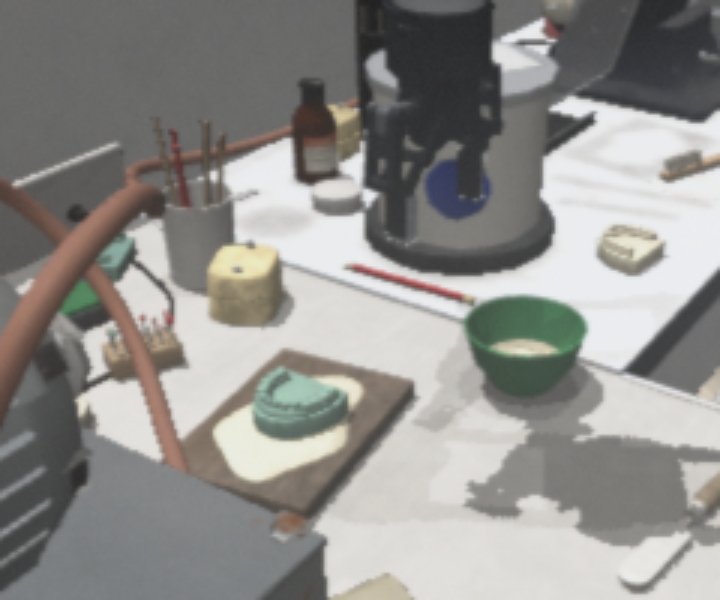

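```bash
python3 - <<'E'
from h import *
c,p=wrist()
print("cast flat/apex/near/far",[pt(c,uv,.033,p).round(3) for uv in [(344,265),(400,266),(372,234),(372,298)]])
b=[pt(c,uv,.013,p) for uv in [(288,219),(439,199),(446,287),(305,312)]]; print("board",np.mean(b,0).round(3))
print("bowl",pt(c,(209,170),.058,p).round(3),"lump",pt(c,(222,167),.015,p).round(3))
s=read_state();print(s["time"],s["wrist_force"])
job.finish_job()
E
```

```text
cast flat/apex/near/far [array([0.581, 0.328, 0.033]), array([0.583, 0.393, 0.033]), array([0.542, 0.359, 0.033]), array([0.626, 0.363, 0.033])]
board [0.581 0.36  0.013]
bowl [0.465 0.193 0.058] lump [0.469 0.19  0.015]
22.325 [1.02326189 0.58696251 0.73700612]
the job is handed in; nothing more can be done
```

I put the lump in the green bowl, then set the green cast down in the middle of the board. I handed the job in at about 22 s of the 50 s allowed; no verdict is reported.

- **Lump:** I gripped it across its 40 mm, carried it over the bowl and let it go just inside the rim. The last wrist image puts it about 5 mm from the bowl's centre. The bowl stood upright.
- **Green cast:** I gripped it by the base, lowered it until I felt about 5 N of contact and then opened the fingers slowly. By the last image its centre is about 4 mm from the board's centre, and it sits flat. This rests on pixels picked by eye: the cast measured 84 mm across where it is really 72 mm, so that figure is rough. It is still well inside the 25 mm limit.
- **Cream cast:** nothing touched it, and the camera images show it still in front of the tub. I did not measure its final position.
- **Gripper:** it ended open, about 18 cm up and clear of everything.

The measurements of the board's and the bowl's centres differed by up to about 6 mm between views.

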